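# Load a slide carrier into the carousel

## Task

First turn the carousel (it has a knob on top) until its one empty bay squarely faces the loading tray. Then draw the slide carrier out of the dock, where only its wide nose can be held, lay it down flat on the loading tray and let go; then take it anew at its narrow tail, since the nose must go in, and slide it nose first into the empty bay until it is fully home, leaving the bay in line with the tray. Leave the carrier in the dock until the carousel is turned, and leave the other things on the bench where they are.

Things in the scene. Friction and masses are not known exactly. Their poses are not given: they have to be found in the camera images.
- station: Carousel station, fixed to the bench. Origin on the bench under the carousel's vertical axis, z up. A white round foot (120 mm radius) and a flat steel loading tray (110 mm wide, 170 mm long, top 40 mm above the bench, no lips) reaching from 139 to 309 mm from the axis along the station's own -y.
- carousel (a joint): Carousel angle, rad, growing counter-clockwise seen from above. 0: the empty bay points along the station's +y, directly away from the tray; +3.1416 or -3.1416: it squarely faces the tray. Stops at -3.7 and +3.7. No detents; stiff (about 0.2 N m friction), stays where left. A 136 mm radius disc with five radial bays 72 degrees apart under a clear cover.
- knob (a point): Grip point of the carousel's round black knob, on the axis, 100 mm above the bench. The knob is a 46 mm thick upright cylinder, from 81 to 111 mm above the bench, over the clear cover (132 mm radius, top 76 mm above the bench). It turns with the carousel; this point's y axis points outwards along the empty bay.
- bay_mouth (a point): Middle of the empty bay's mouth at floor level, 126 mm from the axis. The other four bays hold fixed carriers just like the loose one, their tails sticking out to 190 mm from the axis. A bay is 59 mm wide, 33 mm high, with flared lead-ins, floor 39 mm above the bench. y axis outwards along the bay.
- bay_end (a point): Foot of the empty bay's solid back wall, in its middle, at floor level, 50 mm from the axis. A carrier is home when the middle of its nose stands here, against the wall. y axis outwards along the bay.
- gate (a point): Fixed point on the tray's centre line, 126 mm from the axis, 40 mm above the bench: the mouth of the empty bay lies here when it squarely faces the tray. Axes as the station.
- tray_mid (a point): Fixed point on the tray's top and centre line, 210 mm from the axis: lay the middle of the carrier about here. Axes as the station.
- dock: Grey cave fixed to the bench, outside 70 mm wide, 86 deep, 48 high, open only to its own -x; inside 62 wide, 34 high, floor 10 mm above the bench. Origin on the bench under the middle of its mouth. A tongue 34 wide, 10 high reaches 60 mm out under the nose. The carrier lies tail inwards, nose 65 mm out; draw it out level along the dock's -x by 80 mm or more before lifting.
- carrier: Loose aluminium slide carrier, about 0.25 kg, 140 mm long, 28 high: nose part 56 wide and 76 long (two glass slides on it), tail 38 wide and 64 long, ribbed on top. Origin under the middle of its length; x points to the nose (nose face at +70 mm, shoulder at -6, tail end at -70), z up. Fully home, its shoulder is flush with the bay's mouth and only the tail sticks out.
- nose (a point): Middle of the carrier's nose face, at its underside. Axes as the carrier.
- tail (a point): Middle of the carrier's tail, 38 mm behind the carrier's origin, 14 mm above its underside. Axes as the carrier.
- media_bottle: Bystander, to be left alone: amber bottle, 72 mm across, 150 mm tall. Origin at the centre of its underside.
- culture_flask: Bystander, to be left alone: clear flat flask, 105 x 50 x 30 mm, lying. Origin at the centre of its underside.
- timer_tin: Bystander, to be left alone: round steel tin, 62 mm across, 40 mm tall. Origin at the centre of its underside.
- tube_rack: Bystander, to be left alone: white tube rack, 100 x 160 mm, tubes to 90 mm high. Origin at the centre of its underside.
- tip_box: Bystander, to be left alone: blue box with clear lid, 122 x 87 x 79 mm. Origin at the centre of its underside.
- jar: Bystander, to be left alone: clear jar, 70 mm across, 75 mm tall. Origin at the centre of its underside.
Things that resemble listed ones, but are neither listed nor needed, are in the scene too. What is shaped like the carrier but yellow is not meant.

How it is judged:
By the outcome, as a careful person would: the job done as asked, in the order asked, and still so for the second after the job is handed in, with the robot touching nothing.
It also fails if it takes over 72 s, if anything falls off the work surface, if the arm or the gripper's body presses on something with over 40 N, if the wrist force passes 120 N, or if a joint passes its speed limit or range.

## Robot

A 6-joint arm with a two-finger parallel gripper is mounted at the origin on the work surface. World frame = base frame: x ahead of the robot, y to its left, z up, the work surface at z = 0. Lengths are in mm, angles in rad, forces in N, time in s.
With the tool pointing down it reaches from about 350 to 975 mm from the base axis. Payload 7.1 kg.
Tool frame: the origin (TCP) lies between the finger pads; the fingertips stand 19 mm ahead of it and the grasp point (between the pads) is the TCP (ctrl.finger_overhang is the distance from the TCP to the fingertips, in mm); z points along the fingers, y is the line along which they close (so a half turn about z gives the same grasp; the last joint's range is limited). The gripper opens to 88 mm and grips with 3 to 60 N. Pads are 20 mm wide; open, the fingers measure 115 mm over their backs; the gripper's body (75 mm by 178 mm) begins 61 mm behind the grasp point.
Start: joints at [1.263, 0.423, 1.63, -0, 1.089, -0.019], TCP at [177.97, 599.109, 241.675] pointing down, gripper open.
Joint ranges: [-3, 3], [-0.9, 2.11], [0.09, 2.58], [-1.31, 4.45], [0.11, 2.69], [-2.54, 2.54]. Speed limits (rad/s): [2.39, 2.39, 3.01, 3.14, 3.14, 3.14].

## Interface

Orientations are given as a rotation vector (axis times angle).
In Python, from workcell import ctrl gives the robot as it stands. The module is installed in compiled form; this text tells all that it offers.
- The arm moves only by the tool arm_command, never from a script. Its argument "rows" is one flat list of numbers, 7 for each row, row after row: the turn, a rotation vector about the tool's x, y, z scaled (see below), then the shift along the tool's x, y, z scaled (see below), then the opening, from -1 (shut) to 1 (fully open). A call has 1 to 5 rows; each row is the pose to reach, as a shift and turn from the pose commanded when the call began, along the tool's axes at that moment, turning the shorter way round; what a row does not reach only later rows make up. The controller multiplies each number of a shift by 80 mm and each number of a turn by 180 degrees. A row lasts 1/10 s, in which the tool goes at most 50 mm and 8.59 degrees, less where a joint would pass 70% of its speed; a pose out of reach is approached as far as the arm can. A call with a number of a shift or a turn outside -1 to 1 is refused whole. A call with a gripper value outside its range is refused whole. The fingers move at their own pace and stop on an object; the grip force is fixed at half the most. Time passes only in rows, so rows that repeat a pose let the fingers close. It gives the time, the measured TCP pose, the force, the opening and the grip force at its end, in the units of the state.
- ctrl.get_obs(): the state, without advancing time (a new reading comes with each control period).
- ctrl.get_image(name): name is "scene" or "top" or "wrist"; returns (picture, depth): 400x640x3 uint8, red, green, blue; 400x640 float32, mm along the optical axis (not along the pixel's ray), 0 where there is no reading.
- ctrl.camera_params(name): a dict with "camera_matrix" (3x3 intrinsics, pixels), "world_to_cam" (4x4, takes a point from world to camera coordinates); the wrist camera has in their place "tool_from_camera" (4x4, takes a point from camera to tool coordinates, whose origin is the TCP and whose axes are the flange's). Camera axes: x right, y down, z forward; pixel columns grow to the right and rows downward; lengths in mm; the calibration is good to about 2 mm. The wrist camera is an equidistant fisheye: a pixel r from the principal point sees the ray r / f radians off the axis. A picture is of the moment at which its call begins: read the wrist's pose just before it. camera_params takes no time and is no camera call.
- ctrl.close_job(): hands the job in; it is judged then, once.
The state is a dict: "t": time; "qpos": joint angles; "qvel": joint speeds; "joint_torque": joint torques, N m; "ee_pos": TCP position; "orientation": TCP orientation; "ft_force": force on the tool from outside, world axes, zero at the start; "moment": the same for the moment, N m; "width": finger opening in mm; "grasp_force": force on a finger pad.
Only numpy, scipy, OpenCV 4.12 (cv2) and the standard library are available. Lean on these libraries where they do the work, as an engineer would, in place of code of your own. Each camera call takes 0.05 s, during which the arm holds its last target. There are 200 camera calls.

## Working session

There is one attempt and no reset: what is moved stays moved. The work goes in short steps, Python scripts to look and compute and a tool call to move; the robot and the scene stay as the last step left them, time stands still between calls to the robot, and variables do not carry over. Pictures are saved under pics/ and viewed, at most 10 in all, crops included, and the job is handed in when it is done.

Besides the shell and the picture viewer there is one more tool, called after "Call:" as name(argument=value, ...) on one line, values as JSON. arm_command: Moves the arm, as the interface text tells. Shifts and turns lie within -1 to 1; 1 stands for 80 mm of shift or 180 degrees of turn. Its arguments: {"type":"object","properties":{"rows":{"type":"array","items":{"type":"number"}}},"required":["rows"]}

```bash
mkdir -p pics; ls
python3 - <<'E'
from workcell import ctrl
import cv2, numpy as np
o=ctrl.get_obs(); print({k:np.round(v,3).tolist() for k,v in o.items()})
for n in("top","scene"):
    p,d=ctrl.get_image(n); cv2.imwrite(f"pics/{n}0.png",p[:,:,::-1]); np.save(f"pics/{n}0d.npy",d)
    c=ctrl.camera_params(n); print(n,{k:np.round(v,3).tolist() for k,v in c.items()})
c=ctrl.camera_params("wrist");print({k:np.round(v,3).tolist() for k,v in c.items()}, ctrl.finger_overhang)
E
```

```text
pics
{'t': 0.0, 'qpos': [1.263, 0.424, 1.631, -0.0, 1.089, -0.019], 'qvel': [0.001, 0.001, -0.001, 0.0, -0.001, -0.001], 'joint_torque': [0.003, -54.464, -27.366, 0.065, 0.023, -0.0], 'ee_pos': [177.826, 598.604, 240.915], 'orientation': [-0.452, -3.109, 0.002], 'ft_force': [0.076, -0.005, 0.015], 'moment': [0.025, 0.001, -0.041], 'grasp_force': 0.0, 'width': 87.489}
top {'camera_matrix': [[428.992, 0.0, 318.535], [0.0, 428.992, 198.13], [0.0, 0.0, 1.0]], 'world_to_cam': [[0.004, -1.0, 0.003, -20.138], [-0.981, -0.005, -0.196, 551.574], [0.196, -0.003, -0.981, 1307.786], [0.0, 0.0, 0.0, 1.0]]}
scene {'camera_matrix': [[513.754, 0.0, 314.737], [0.0, 513.754, 190.353], [0.0, 0.0, 1.0]], 'world_to_cam': [[-0.633, 0.774, -0.021, 349.525], [0.557, 0.436, -0.707, -223.88], [-0.538, -0.459, -0.707, 2256.542], [0.0, 0.0, 0.0, 1.0]]}
{'camera_matrix': [[309.707, 0.0, 314.46], [0.0, 309.707, 193.666], [0.0, 0.0, 1.0]], 'tool_from_camera': [[0.0, -0.957, -0.29, 80.734], [1.0, 0.0, 0.001, 1.477], [-0.001, -0.29, 0.957, -142.751], [0.0, 0.0, 0.0, 1.0]]} 19.0
```

View pics/top0.png

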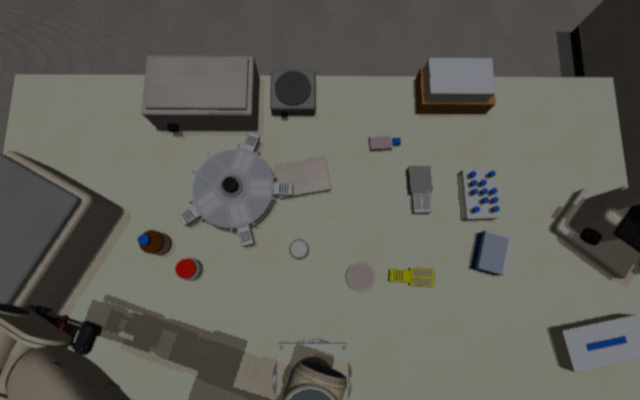

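View pics/scene0.png

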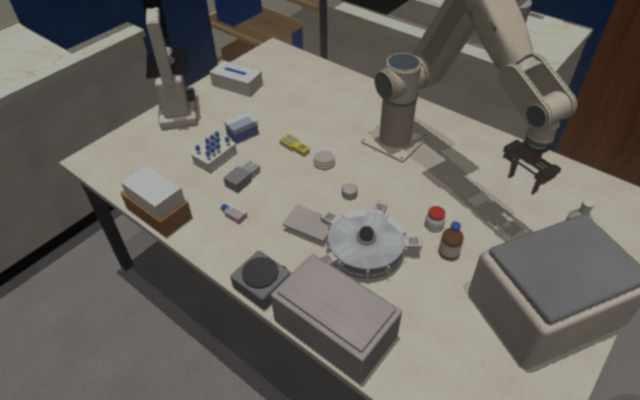

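The top view shows the carousel at about (233,188) with its knob at (231,185), tails at (251,143), (285,188), (246,236) and (190,216), and the empty bay to the upper left. The tray is near (303,177), the dock at (420,178), and the nose at (421,202) points down. The scene view shows the same layout. Next I'll measure these.

```bash
cat > h.py <<'E'
import numpy as np, cv2
from workcell import ctrl
from scipy.spatial.transform import Rotation as R
def onplane(n,uv,z):
    c=ctrl.camera_params(n);K=c["camera_matrix"];T=c["world_to_cam"]
    uv=np.atleast_2d(uv).astype(float)
    r=np.c_[(uv-[K[0,2],K[1,2]])/[K[0,0],K[1,1]],np.ones(len(uv))]@T[:3,:3]
    o=-T[:3,:3].T@T[:3,3]
    return o+r*((z-o[2])/r[:,2])[:,None]
def proj(n,P):
    c=ctrl.camera_params(n);K=c["camera_matrix"];T=c["world_to_cam"]
    q=(np.atleast_2d(P)@T[:3,:3].T+T[:3,3])@K.T
    return q[:,:2]/q[:,2:]
def cloud(n,d):
    c=ctrl.camera_params(n);K=c["camera_matrix"];T=c["world_to_cam"]
    v,u=np.mgrid[:400,:640]
    q=np.stack([(u-K[0,2])/K[0,0]*d,(v-K[1,2])/K[1,1]*d,d],-1)
    return (q-T[:3,3])@T[:3,:3]
E
python3 - <<'E'
from h import *
im=cv2.imread("pics/top0.png");d=np.load("pics/top0d.npy");P=cloud("top",d)
c=im[110:260,160:460]
c=cv2.convertScaleAbs(c,alpha=1.6)
cv2.imwrite("pics/c1.png",cv2.resize(c,(800,400),interpolation=cv2.INTER_CUBIC))
hsv=cv2.cvtColor(im,cv2.COLOR_BGR2HSV)
for n,uv in dict(bench=(340,230),knob=(231,184),tray=(303,177),t1=(251,142),t2=(287,188),t3=(246,238),t4=(188,217),dock=(420,175),nose=(421,202),cover=(233,215)).items():
    print(n,P[uv[1],uv[0]].round(1), hsv[uv[1],uv[0]])
E
```

```text
bench [456.5 -87.9   4.1] [ 30  25 122]
knob [583.4 250.8 109.9] [170  48  16]
tray [623.9  33.   40.9] [ 13  26 119]
t1 [732.6 201.2  67.8] [105  11  94]
t2 [581.3  82.2  67.1] [120   9  89]
t3 [422.9 206.4  63.5] [108  13 102]
t4 [486.7 387.8  70.5] [110   8  98]
dock [ 630.5 -344.6   48.9] [15  6 81]
nose [ 544.2 -347.    36.8] [113   9 117]
cover [492.5 246.9  77.8] [115  13 121]
```

View pics/c1.png

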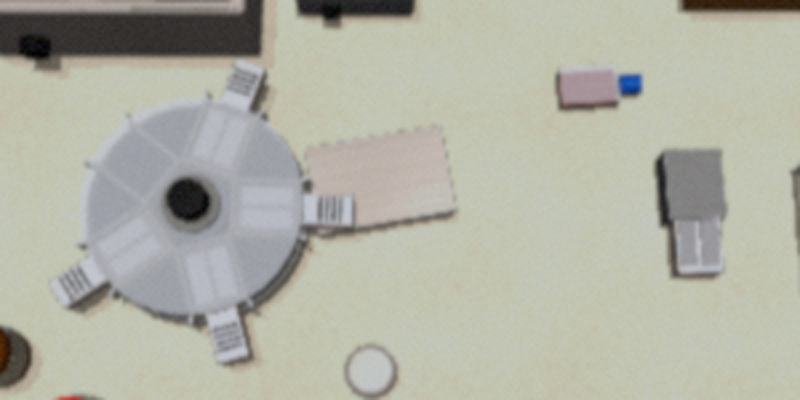

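The crop shows the disc, four ribbed tails, the tray (crop 305–455 × 125–230), the dock (665–720 × 150–220) and the nose (675–720 × 220–275).

Run:
```python
from h import *
im=cv2.imread("pics/top0.png");d=np.load("pics/top0d.npy");P=cloud("top",d)
hsv=cv2.cvtColor(im,cv2.COLOR_BGR2HSV)
def big(m,box):
    k=np.zeros(m.shape,np.uint8);x0,y0,x1,y1=box;k[y0:y1,x0:x1]=m[y0:y1,x0:x1]
    n,l,s,c=cv2.connectedComponentsWithStats(k);i=1+s[1:,4].argmax();return (l==i).astype(np.uint8)
def rect(m,z,name,n="top"):
    cs,_=cv2.findContours(cv2.resize(m*255,None,fx=4,fy=4,interpolation=cv2.INTER_LINEAR)//128,cv2.RETR_EXTERNAL,cv2.CHAIN_APPROX_NONE)
    c=max(cs,key=len)[:,0,:]/4-0.375
    w=onplane(n,c,z)[:,:2].astype(np.float32)
    r=cv2.minAreaRect(w);print(name,np.round(r[0],1),np.round(r[1],1),round(r[2],2));return r
# knob
m=big(hsv[:,:,2]<40,(215,170,250,200));v,u=np.nonzero(m);print("knob px",u.mean(),v.mean(),m.sum())
r=rect(m,111,"knob")
K=np.array(r[0])
# tray
Z=P[:,:,2]
m=big((hsv[:,:,0]<20)&(hsv[:,:,1]>15)&(hsv[:,:,1]<50)&(hsv[:,:,2]>90)&(abs(Z-40)<9),(270,150,345,205));print(m.sum());rect(m,40,"tray")
m=big((hsv[:,:,2]>55)&(abs(Z-48)<5)&(hsv[:,:,2]<100),(400,160,445,205));rect(m,48,"dock")
m=big((hsv[:,:,1]<22)&(abs(Z-38)<6)&(hsv[:,:,2]>80),(400,185,445,220));rect(m,38,"nose")
for i,b in enumerate([(235,125,265,160),(270,175,297,202),(230,225,262,250),(175,200,205,230)]):
    w=P[b[1]:b[3],b[0]:b[2]].reshape(-1,3);dd=np.hypot(*(w[:,:2]-K).T)
    w=w[(w[:,2]>58)&(w[:,2]<76)&(dd>142)&(dd<196)]
    c=w.mean(0);a=np.arctan2(*(c[:2]-K)[::-1]);print("tail",c.round(1),len(w),np.degrees(a).round(2))
```

```text
knob px 230.27513227513228 184.71428571428572 189
knob [580.2 253.6] [51.5 45.1] 45.55
1277
tray [624.7  35.5] [110.9 170.1] 10.46
dock [ 617.5 -343.8] [89.8 72.6] 2.37
nose [ 544.1 -349.4] [67.8 58.4] 0.29
tail [738.  200.9  65.8] 184 -18.47
tail [579.8  88.9  66. ] 175 -90.14
tail [422.5 207.5  66.7] 181 -163.7
tail [489.5 391.7  65.6] 196 123.28
```

Call:
arm_command(rows=[0,0,0,-0.87,-0.385,0,1,0,0,0,-0.87,-0.385,0,1])

```text
t: 0.3
ee_pos: [236.7, 548.2, 241.0]
orientation: [0.451, 3.109, -0.003]
ft_force: [-0.7, 0.2, -0.3]
width: 87.9
grasp_force: 0.0
```

Call:
arm_command(rows=[0,0,0,-0.87,-0.385,0,1,0,0,0,-0.87,-0.385,0,1])

```text
t: 0.5
ee_pos: [295.4, 498.2, 241.3]
orientation: [0.453, 3.109, -0.002]
ft_force: [-0.6, -0.5, -0.9]
width: 87.5
grasp_force: 0.0
```

Call:
arm_command(rows=[0,0,0,-0.87,-0.385,0,1,0,0,0,-0.87,-0.385,0,1])

```text
t: 0.7
ee_pos: [353.5, 448.9, 241.4]
orientation: [0.454, 3.109, -0.002]
ft_force: [-0.2, 0.1, -0.5]
width: 87.7
grasp_force: 0.0
```

Call:
arm_command(rows=[0,0,0,-0.87,-0.385,0,1,0,0,0,-0.87,-0.385,0,1])

```text
t: 0.9
ee_pos: [411.6, 399.6, 241.4]
orientation: [0.454, 3.108, -0.001]
ft_force: [-0.5, 1.1, -0.5]
width: 88.0
grasp_force: 0.0
```

Call:
arm_command(rows=[0,0,0,-0.87,-0.385,0,1,0,0,0,-0.87,-0.385,0,1])

```text
t: 1.1
ee_pos: [469.6, 350.2, 241.4]
orientation: [0.454, 3.108, -0.001]
ft_force: [-0.7, -0.3, 0.3]
width: 87.9
grasp_force: 0.0
```

Call:
arm_command(rows=[0,0,0,-0.87,-0.385,0,1,0,0,0,-0.87,-0.385,0,1,0,0,0,-0.87,-0.385,0,1])

```text
t: 1.4
ee_pos: [527.8, 300.8, 241.3]
orientation: [0.458, 3.108, -0.001]
ft_force: [-0.9, 1.0, -1.4]
width: 88.4
grasp_force: 0.0
```

```bash
cat >> h.py <<'E'
def wrist(name=None):
    o=ctrl.get_obs();p,d=ctrl.get_image("wrist")
    if name: cv2.imwrite(f"pics/{name}.png",p[:,:,::-1]);np.savez(f"pics/{name}.npz",d=d,pos=o["ee_pos"],ori=o["orientation"])
    return p,d,o
def wplane(uv,z,pos,ori):
    c=ctrl.camera_params("wrist");K=c["camera_matrix"];T=c["tool_from_camera"]
    uv=np.atleast_2d(uv).astype(float);q=uv-[K[0,2],K[1,2]];r=np.hypot(*q.T);th=r/K[0,0]
    ray=np.c_[q*(np.sin(th)/np.maximum(r,1e-9))[:,None],np.cos(th)]
    W=R.from_rotvec(ori).as_matrix();ray=ray@T[:3,:3].T@W.T;o=W@T[:3,3]+pos
    return o+ray*((np.asarray(z)-o[2])/ray[:,2])[:,None]
def shift(t,pos,ori):
    return (R.from_rotvec(ori).as_matrix().T@(np.array(t)-pos)/80).round(3)
E
python3 - <<'E'
from h import *
p,d,o=wrist("w1");print(o["ee_pos"],o["orientation"],shift([583,254.5,241],o["ee_pos"],o["orientation"]))
E
```

```text
[527.75558911 300.75077216 241.27623481] [ 4.57811310e-01  3.10774780e+00 -7.34118517e-04] [-0.828 -0.354  0.004]
```

View pics/w1.png

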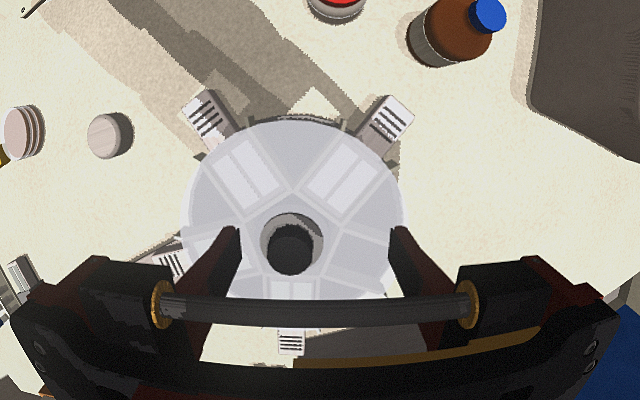

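The wrist view shows the knob top at about (291,250), between the open fingers, with the tails at (205,118) and (388,120).

Run:
```python
from h import *
z=np.load("pics/w1.npz");im=cv2.imread("pics/w1.png")
g=cv2.cvtColor(im,cv2.COLOR_BGR2GRAY)
k=np.zeros_like(g);k[215:285,255:325]=(g[215:285,255:325]<50)
n,l,s,c=cv2.connectedComponentsWithStats(k);i=1+s[1:,4].argmax();print(s[i],c[i])
cs,_=cv2.findContours((l==i).astype(np.uint8),cv2.RETR_EXTERNAL,cv2.CHAIN_APPROX_NONE)
w=wplane(cs[0][:,0],111,z["pos"],z["ori"])[:,:2].astype(np.float32)
print(cv2.minEnclosingCircle(w),cv2.minAreaRect(w))
```

```text
[ 267  225   46   50 1478] [289.63734777 249.91339648]
((578.6993408203125, 261.13751220703125), 28.20735740661621) ((579.0017700195312, 261.5245056152344), (43.92024612426758, 55.93357849121094), 65.13333892822266)
```

Call:
arm_command(rows=[0,0,0,-0.83,-0.33,0.3,1,0,0,0,-0.83,-0.33,0.6,1,0,0,0,-0.83,-0.33,0.6,1])

```text
t: 1.75
ee_pos: [580.4, 257.3, 189.6]
orientation: [-0.454, -3.103, 0.005]
ft_force: [-0.7, 0.1, -1.6]
width: 87.8
grasp_force: 0.0
```

Run:
```python
from h import *
p,d,z=wrist("w2");pos,ori=z["ee_pos"],z["orientation"];print(pos,ori)
im=p[:,:,::-1]
cv2.imwrite("pics/w2c.png",im)
g=cv2.cvtColor(np.ascontiguousarray(im),cv2.COLOR_BGR2GRAY)
# depth cloud
c=ctrl.camera_params("wrist");K=c["camera_matrix"];T=c["tool_from_camera"]
v,u=np.mgrid[:400,:640];q=np.stack([u-K[0,2],v-K[1,2]],-1);r=np.hypot(q[...,0],q[...,1]);th=r/K[0,0]
cam=np.stack([q[...,0]*np.tan(th)/np.maximum(r,1e-9)*d,q[...,1]*np.tan(th)/np.maximum(r,1e-9)*d,d],-1)
W=R.from_rotvec(ori).as_matrix();P=(cam@T[:3,:3].T+T[:3,3])@W.T+pos
m=(abs(P[...,2]-111)<4)&(g<70)&(d>0)&(np.hypot(P[...,0]-583,P[...,1]-256)<35)
w=P[m];print(len(w),w.mean(0),w.min(0),w.max(0),cv2.minEnclosingCircle(w[:,:2].astype(np.float32)))
```

```text
[580.3617316  257.28505329 189.61703476] [-0.45355455 -3.10313906  0.00543701]
2557 [584.08880926 258.75004144 110.64669339] [561.89193276 235.29486591 107.00336788] [607.51250702 281.77242868 112.90756399] ((585.1124877929688, 258.64654541015625), 23.39867401123047)
```

View pics/w2c.png

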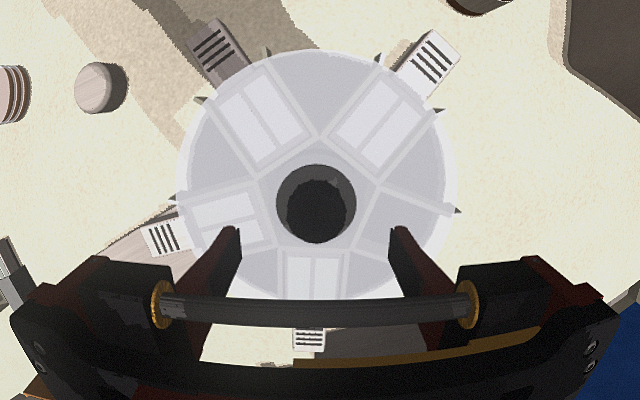

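The wrist view shows the knob between the fingers; its depth fit gives radius 23.4 mm, centre (584.5, 258.5), top at z 111. Next I descend and grip it.

Call:
arm_command(rows=[0,0,0,-0.045,0.025,0.55,1,0,0,0,-0.045,0.025,0.55,1])

```text
t: 2.0
ee_pos: [582.1, 260.1, 146.3]
orientation: [-0.449, -3.103, 0.006]
ft_force: [-0.7, 0.3, -0.9]
width: 87.8
grasp_force: 0.0
```

Call:
arm_command(rows=[0,0,0,0,0,0.54,1,0,0,0,0,0,0.54,1,0,0,0,0,0,0.54,1])

```text
t: 2.3
ee_pos: [585.1, 260.5, 107.8]
orientation: [-0.45, -3.108, 0.001]
ft_force: [0.5, 0.2, 1.0]
width: 87.7
grasp_force: 0.0
```

Call:
arm_command(rows=[0,0,0,0,0,0,-1,0,0,0,0,0,0,-1,0,0,0,0,0,0,-1,0,0,0,0,0,0,-1,0,0,0,0,0,0,-1])

```text
t: 2.8
ee_pos: [585.8, 259.4, 106.9]
orientation: [0.452, 3.109, -0.001]
ft_force: [-3.1, -17.2, 9.0]
width: 51.7
grasp_force: 9.2
```

Run:
```python
from h import *
o=ctrl.get_obs();print({k:np.round(v,3).tolist() for k,v in o.items()})
z=np.load("pics/w2.npz");d=z["d"];pos=z["pos"];ori=z["ori"]
c=ctrl.camera_params("wrist");K=c["camera_matrix"];T=c["tool_from_camera"]
v,u=np.mgrid[:400,:640];q=np.stack([u-K[0,2],v-K[1,2]],-1);r=np.hypot(q[...,0],q[...,1]);th=r/K[0,0];s=np.tan(th)/np.maximum(r,1e-9)*d
cam=np.stack([q[...,0]*s,q[...,1]*s,d],-1);W=R.from_rotvec(ori).as_matrix();P=(cam@T[:3,:3].T+T[:3,3])@W.T+pos
C=np.array([584.5,258.5])
for b in [(185,15,250,90),(395,25,465,100),(135,215,185,260),(285,325,330,355)]:
    w=P[b[1]:b[3],b[0]:b[2]].reshape(-1,3);dd=np.hypot(*(w[:,:2]-C).T);w=w[(w[:,2]>58)&(w[:,2]<72)&(dd>142)&(dd<188)]
    m=w.mean(0);print(m.round(1),len(w),np.degrees(np.arctan2(m[1]-C[1],m[0]-C[0])).round(2))
m=(abs(P[...,2]-40)<5)&(np.hypot(P[...,0]-C[0],P[...,1]-C[1])>139)
m[:, :120]=0; print(m.sum())
```

```text
{'t': 2.8, 'qpos': [0.399, 0.613, 1.669, -0.001, 0.859, -0.883], 'qvel': [-0.016, -0.002, 0.022, -0.047, 0.037, -0.002], 'joint_torque': [2.053, -59.186, -23.127, 1.757, -1.392, 0.004], 'ee_pos': [585.807, 259.402, 106.893], 'orientation': [0.452, 3.109, -0.001], 'ft_force': [-3.128, -17.229, 8.992], 'moment': [-3.302, 0.476, 0.09], 'grasp_force': 9.2, 'width': 51.657}
[427.4 211.7  66.5] 1996 -163.41
[491.  393.   66.7] 1949 124.82
[580.   94.8  66.5] 1250 -91.56
[743.6 203.   66.9] 745 -19.23
2854
```

Call:
arm_command(rows=[0,0,0,0,-0.036,0.03,-1,0,0,0,0,-0.036,0.03,-1,0,0,0,0,-0.036,0.03,-1,0,0,0,0,-0.036,0.03,-1,0,0,0,0,-0.036,0.03,-1])

```text
t: 3.3
ee_pos: [585.1, 256.6, 105.5]
orientation: [0.452, 3.109, -0.001]
ft_force: [-4.4, -2.6, 11.4]
width: 45.2
grasp_force: 30.0
```

Call:
arm_command(rows=[0,0,0.04,0,0,0,-1,0,0,0.08,0,0,0,-1,0,0,0.12,0,0,0,-1,0,0,0.15,0,0,0,-1,0,0,0.18,0,0,0,-1])

```text
t: 3.8
ee_pos: [585.5, 257.0, 105.5]
orientation: [1.306, 2.856, 0.001]
ft_force: [-1.2, 0.1, 9.7]
width: 45.5
grasp_force: 30.0
```

```bash
cat >> h.py <<'E'
def wcloud(d,pos,ori):
    c=ctrl.camera_params("wrist");K=c["camera_matrix"];T=c["tool_from_camera"]
    v,u=np.mgrid[:400,:640];q=np.stack([u-K[0,2],v-K[1,2]],-1);r=np.hypot(q[...,0],q[...,1]);s=np.tan(r/K[0,0])/np.maximum(r,1e-9)*d
    cam=np.stack([q[...,0]*s,q[...,1]*s,d],-1);W=R.from_rotvec(ori).as_matrix();P=(cam@T[:3,:3].T+T[:3,3])@W.T+pos
    P[d<=0]=np.nan;return P
def tails(P,C):
    m=P[(P[...,2]>60)&(P[...,2]<71)][:,:2]-C;r=np.hypot(*m.T);m=m[(r>144)&(r<186)]
    a=np.degrees(np.arctan2(m[:,1],m[:,0]));h,e=np.histogram(a,72,(-180,180));out=[]
    for k in range(-180,180,1):
        s=a[abs((a-k+180)%360-180)<10]
        if len(s)>150 and abs(np.mean((s-k+180)%360-180))<.5: out.append((round(k+np.mean((s-k+180)%360-180),2),len(s)))
    return out
E
python3 - <<'E'
from h import *
p,d,o=wrist("w3");pos,ori=o["ee_pos"],o["orientation"];print(pos,ori,o["ft_force"],o["moment"],o["qpos"][5],o["width"])
print(tails(wcloud(d,pos,ori),np.array([585,257])))
y=R.from_rotvec(ori).as_matrix()[:,1];print("yaw",np.degrees(np.arctan2(y[1],y[0])))
E
```

```text
[585.54339044 256.96454632 105.46074596] [1.30587754e+00 2.85620036e+00 8.30636134e-04] [-1.24779868  0.10756425  9.74829393] [-0.4386953   0.51636663  0.25322459] -0.31768621711154477 45.480048734195215
[(np.float64(-125.31), 720), (np.float64(92.95), 3118), (np.float64(164.19), 2894)]
yaw 40.85950532899207
```

Call:
arm_command(rows=[0,0,0.04,0,0,0,-1,0,0,0.08,0,0,0,-1,0,0,0.12,0,0,0,-1,0,0,0.16,0,0,0,-1,0,0,0.2,0,0,0,-1])

```text
t: 4.35
ee_pos: [586.1, 257.0, 105.5]
orientation: [2.126, 2.311, 0.003]
ft_force: [1.9, -0.7, 8.7]
width: 45.6
grasp_force: 30.0
```

Call:
arm_command(rows=[0,0,0.04,0,0,0,-1,0,0,0.08,0,0,0,-1,0,0,0.12,0,0,0,-1,0,0,0.16,0,0,0,-1,0,0,0.2,0,0,0,-1])

```text
t: 4.85
ee_pos: [586.5, 256.9, 105.5]
orientation: [2.736, 1.541, 0.004]
ft_force: [3.2, -3.7, 7.2]
width: 45.3
grasp_force: 30.0
```

Call:
arm_command(rows=[0,0,0.04,0,0,0,-1,0,0,0.08,0,0,0,-1,0,0,0.12,0,0,0,-1,0,0,0.12,0,0,0,-1,0,0,0.12,0,0,0,-1])

```text
t: 5.35
ee_pos: [586.8, 256.7, 105.5]
orientation: [2.975, 1.007, 0.005]
ft_force: [2.0, -3.3, 5.3]
width: 45.7
grasp_force: 30.0
```

Run:
```python
from h import *
p,d,o=wrist("w4");pos,ori=o["ee_pos"],o["orientation"];print(pos,ori,o["ft_force"],o["moment"],o["qpos"][5],o["width"])
P=wcloud(d,pos,ori);print(tails(P,np.array([585,257])))
y=R.from_rotvec(ori).as_matrix()[:,1];print("yaw",np.degrees(np.arctan2(y[1],y[0])))
p,d=ctrl.get_image("top");cv2.imwrite("pics/top1.png",p[:,:,::-1]);P=cloud("top",d)
print("top",tails(P,np.array([583,254.5])),tails(P,np.array([585,257])))
```

```text
[586.760898   256.74896993 105.52850607] [2.97522794 1.00722254 0.00534259] [ 2.04723292 -3.30505635  5.30887777] [-0.41078956 -0.0562354  -0.1282916 ] 1.3127914769741735 45.72241813475247
[(np.float64(0.37), 3102), (np.float64(71.25), 2973), (np.float64(140.89), 748)]
yaw -52.594488985602545
top [(np.float64(-145.0), 161)] [(np.float64(-144.72), 156)]
```

View pics/w4.png

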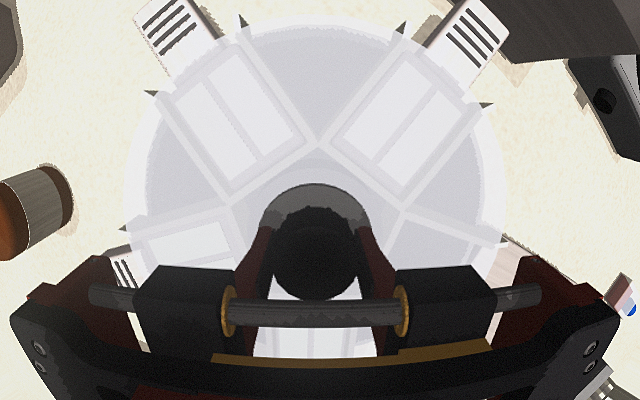

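Turned about 126° without slip: tails now at 0.4° and 71°. I'll turn the last 6°, release, and look at the tray from above.

Call:
arm_command(rows=[0,0,0.033,0,0,0,-1,0,0,0.033,0,0,0,-1,0,0,0.033,0,0,0,-1,0,0,0.033,0,0,0,1,0,0,0.033,0,0,0,1])

```text
t: 5.95
ee_pos: [584.9, 256.8, 104.0]
orientation: [-3.024, -0.853, 0.0]
ft_force: [0.2, 0.2, 0.8]
width: 58.1
grasp_force: 0.0
```

Call:
arm_command(rows=[0,0,0,0,0,0,1,0,0,0,0,0,0,1,0,0,0,0,0,0,1,0,0,0,0,0,-1,1,0,0,0,0,0,-1,1])

```text
t: 6.45
ee_pos: [585.2, 257.2, 185.5]
orientation: [-3.023, -0.853, -0.0]
ft_force: [0.1, -0.4, 1.0]
width: 87.8
grasp_force: 0.0
```

Call:
arm_command(rows=[0,0,-0.2,-0.33,0.88,-1,1,0,0,-0.2,-0.33,0.88,-1,1,0,0,-0.2,-0.33,0.88,-1,1,0,0,-0.2,-0.33,0.88,-1,1,0,0,-0.2,-0.33,0.88,-1,1])

```text
t: 6.95
ee_pos: [599.4, 182.7, 264.6]
orientation: [2.61, 1.748, 0.001]
ft_force: [-0.2, 0.2, -1.0]
width: 87.8
grasp_force: 0.0
```

Call:
arm_command(rows=[0,0,-0.19,-0.8,0.55,0,1,0,0,-0.19,-0.8,0.55,0,1,0,0,-0.19,-0.8,0.55,0,1,0,0,-0.19,-0.8,0.55,0,1,0,0,-0.19,-0.8,0.55,0,1])

```text
t: 7.45
ee_pos: [615.1, 107.1, 263.4]
orientation: [-1.984, -2.435, 0.001]
ft_force: [0.9, -0.4, -0.1]
width: 88.0
grasp_force: 0.0
```

Call:
arm_command(rows=[0,0,0,-0.93,0,0,1,0,0,0,-0.93,0,0,1])

```text
t: 7.65
ee_pos: [630.8, 33.2, 263.7]
orientation: [1.989, 2.431, -0.001]
ft_force: [-0.5, 0.9, 0.1]
width: 87.9
grasp_force: 0.0
```

Call:
arm_command(rows=[0,0,0,-0.93,0,0,1,0,0,0,-0.93,0,0,1,0,0,0,-0.93,0,0,1,0,0,0,-0.93,0,0,1])

```text
t: 8.05
ee_pos: [645.4, -38.2, 263.6]
orientation: [-1.988, -2.431, 0.0]
ft_force: [0.1, 0.5, 0.4]
width: 87.9
grasp_force: 0.0
```

Run:
```python
from h import *
p,d,o=wrist("w5");pos,ori=o["ee_pos"],o["orientation"];print(pos,ori,o["ft_force"])
P=wcloud(d,pos,ori);C=np.array([585,257]);print(tails(P,C))
k=P[abs(P[...,2]-111)<4];k=k[np.hypot(*(k[:,:2]-C).T)<35][:,:2].astype(np.float32);print("knob",len(k),cv2.minEnclosingCircle(k))
m=(abs(P[...,2]-40)<6)&(np.hypot(P[...,0]-C[0],P[...,1]-C[1])>142)&(P[...,1]<140)&(P[...,1]>-70)&(abs(P[...,0]-625)<90)
n,l,s,c=cv2.connectedComponentsWithStats(m.astype(np.uint8));i=1+s[1:,4].argmax();t=P[l==i]
print("tray",len(t),t[:,2].mean(),s[i],cv2.minAreaRect(t[:,:2].astype(np.float32)))
```

```text
[645.37849194 -38.21796982 263.57525264] [-1.98783248e+00 -2.43134405e+00  3.96267011e-04] [0.14219082 0.52744369 0.40654257]
[]
knob 0 ((0.0, 0.0), 0.0)
tray 12791 39.68337412914184 [  265    36    96   141 12791] ((626.5742797851562, 37.56609344482422), (110.8801498413086, 170.3564910888672), 10.470064163208008)
```

View pics/w5.png

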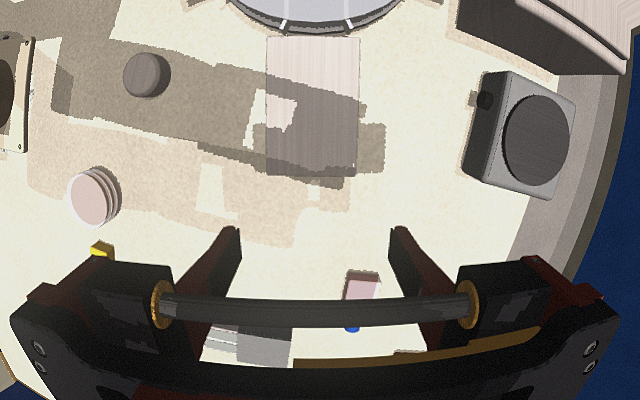

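The tray fits 110.9 × 170.4 mm at angle 10.47° and centre (626.6, 37.6), so it faces −79.5°. Next, the tail angles from the top camera.

Run:
```python
from h import *
p,d=ctrl.get_image("top");cv2.imwrite("pics/top2.png",p[:,:,::-1]);P=cloud("top",d)
for C in ([583,254.5],[584,255.5]): print(tails(P,np.array(C)))
# pegs in w5: bright vertical lips
z=np.load("pics/w5.npz");print(wplane([[286,27],[350,27]],[60,60],z["pos"],z["ori"]))
```

```text
[(np.float64(-150.59), 158), (np.float64(137.48), 164)]
[(np.float64(-150.5), 157), (np.float64(138.02), 163)]
[[580.94629003 120.97083935  60.        ]
 [650.01861754 135.31120556  60.        ]]
```

```bash
sed -i 's/len(s)>150/len(s)>60/' h.py
python3 - <<'E'
from h import *
Ps=[cloud("top",ctrl.get_image("top")[1]) for _ in range(3)]
P=np.concatenate(Ps)
from scipy.optimize import least_squares
for C in ([583,254.5],[584,255.5]): print(tails(P,np.array(C)))
best=[]
C=np.array([583.,255.])
for it in range(5):
    T=[t[0] for t in tails(P,C)]
    e=[(t+78.5+36)%72-36 for t in T]
    f=least_squares(lambda p:[np.radians(ei-p[2])*166-(-np.sin(np.radians(t))*p[0]+np.cos(np.radians(t))*p[1]) for t,ei in zip(T,e)],[0,0,0])
    C=C+f.x[:2]*.7
print(C,f.x,T,e)
p=cv2.imread("pics/top2.png");cv2.imwrite("pics/top2c.png",cv2.resize(cv2.convertScaleAbs(p[110:260,160:360],alpha=1.6),(800,600),interpolation=cv2.INTER_CUBIC))
E
```

```text
[(np.float64(-150.48), 473), (np.float64(-5.66), 426), (np.float64(66.28), 437), (np.float64(137.53), 489)]
[(np.float64(-150.38), 470), (np.float64(-6.03), 421), (np.float64(66.42), 435), (np.float64(138.02), 487)]
[582.84962514 255.88870148] [ 0.01349734 -0.00120799  0.42361798] [np.float64(-150.03), np.float64(-6.12), np.float64(65.99), np.float64(137.85)] [np.float64(0.46999999999999886), np.float64(0.37999999999999545), np.float64(0.4900000000000091), np.float64(0.3499999999999943)]
```

View pics/top2c.png

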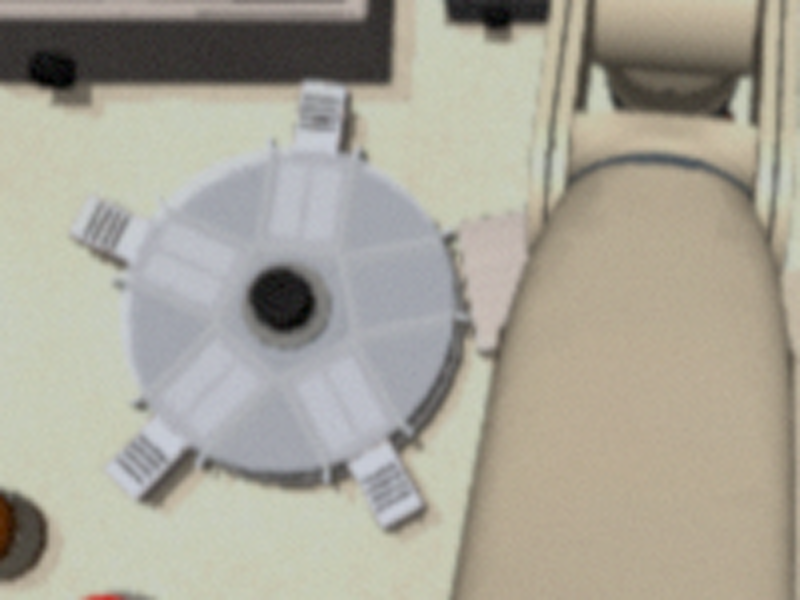

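The bay is at −78.1° (fit residuals under 0.1°) and the tray at −79.5°. I'll go back and turn another −1.4°.

Call:
arm_command(rows=[0,0,0,0.94,0,0,1,0,0,0,0.94,0,0,1])

```text
t: 8.5
ee_pos: [629.6, 37.6, 264.1]
orientation: [-1.983, -2.436, -0.001]
ft_force: [0.4, 0.2, -0.5]
width: 88.1
grasp_force: 0.0
```

Call:
arm_command(rows=[0,0,0,0.94,0,0,1,0,0,0,0.94,0,0,1])

```text
t: 8.7
ee_pos: [614.0, 112.3, 264.2]
orientation: [-1.981, -2.438, -0.001]
ft_force: [0.1, 0.6, -1.0]
width: 87.7
grasp_force: 0.0
```

Call:
arm_command(rows=[0,0,0,0.94,0,0,1,0,0,0,0.94,0,0,1])

```text
t: 8.9
ee_pos: [598.6, 186.0, 264.3]
orientation: [-1.981, -2.438, -0.001]
ft_force: [-0.7, -0.6, 0.1]
width: 87.8
grasp_force: 0.0
```

Call:
arm_command(rows=[0,0,0,0.94,0,0.3,1,0,0,0,0.94,0,0.8,1,0,0,0,0.94,0,0.8,1,0,0,0,0.94,0,0.8,1])

```text
t: 9.3
ee_pos: [583.2, 256.6, 198.8]
orientation: [-1.98, -2.437, 0.005]
ft_force: [0.2, -0.2, 0.1]
width: 87.9
grasp_force: 0.0
```

Run:
```python
from h import *
o=ctrl.get_obs();print(o["ee_pos"],o["orientation"],shift([585.2,256.8,103],o["ee_pos"],o["orientation"]))
```

```text
[583.24142183 256.63454002 198.79492508] [-1.97984449 -2.43746943  0.00468206] [-0.002  0.028  1.197]
```

Call:
arm_command(rows=[0,0,0,0,0.025,0.6,1,0,0,0,0,0.025,0.6,1])

```text
t: 9.5
ee_pos: [584.6, 254.5, 149.0]
orientation: [-1.983, -2.433, 0.01]
ft_force: [-0.3, -0.4, 0.1]
width: 88.1
grasp_force: 0.0
```

Call:
arm_command(rows=[0,0,0,0,0,0.59,1,0,0,0,0,0,0.59,1,0,0,0,0,0,0.59,-1,0,0,0,0,0,0.59,-1,0,0,0,0,0,0.59,-1])

```text
t: 10.0
ee_pos: [588.0, 256.8, 107.6]
orientation: [1.982, 2.435, 0.005]
ft_force: [-0.1, 0.3, 0.0]
width: 67.1
grasp_force: 0.0
```

Call:
arm_command(rows=[0,0,0,0,0,0,-1,0,0,0,0,0,0,-1,0,0,0,0,0,0,-1,0,0,0,0,0,0,-1,0,0,0,0,0,0,-1])

```text
t: 10.5
ee_pos: [586.2, 256.4, 105.5]
orientation: [-1.983, -2.436, 0.001]
ft_force: [-2.4, -0.8, 5.9]
width: 45.5
grasp_force: 30.0
```

Call:
arm_command(rows=[0,0,0.008,0,0,0,-1,0,0,0.008,0,0,0,-1,0,0,0.008,0,0,0,-1,0,0,0.008,0,0,0,-1])

```text
t: 10.9
ee_pos: [586.2, 256.4, 105.5]
orientation: [-2.014, -2.411, 0.001]
ft_force: [-2.2, -0.4, 5.7]
width: 45.4
grasp_force: 30.0
```

Call:
arm_command(rows=[0,0,0,0,0,0,1,0,0,0,0,0,0,1,0,0,0,0,0,0,1,0,0,0,0,0,-1,1,0,0,0,0,0,-1,1])

```text
t: 11.4
ee_pos: [586.9, 256.5, 186.3]
orientation: [2.014, 2.411, 0.0]
ft_force: [1.1, 0.8, 0.1]
width: 82.2
grasp_force: 0.0
```

Call:
arm_command(rows=[0,0,0,-1,-0.17,-0.8,1,0,0,0,-1,-0.17,-1,1,0,0,0,-1,-0.17,-1,1])

```text
t: 11.7
ee_pos: [589.1, 173.4, 268.9]
orientation: [2.013, 2.407, 0.007]
ft_force: [0.1, 0.7, 0.5]
width: 87.8
grasp_force: 0.0
```

Call:
arm_command(rows=[0,0,0,-1,-0.17,0,1,0,0,0,-1,-0.17,0,1])

```text
t: 11.9
ee_pos: [588.2, 92.8, 264.8]
orientation: [2.013, 2.411, 0.0]
ft_force: [0.2, -0.2, -0.7]
width: 88.3
grasp_force: 0.0
```

Call:
arm_command(rows=[0,0,0,-1,-0.17,0,1,0,0,0,-1,-0.17,0,1])

```text
t: 12.1
ee_pos: [588.7, 11.0, 264.0]
orientation: [-2.014, -2.41, 0.001]
ft_force: [0.1, 0.3, -0.2]
width: 87.6
grasp_force: 0.0
```

Call:
arm_command(rows=[0,0,0,-1,-0.17,0,1,0,0,0,-1,-0.17,0,1])

```text
t: 12.3
ee_pos: [589.7, -70.3, 263.9]
orientation: [-2.014, -2.41, 0.001]
ft_force: [-0.1, 0.7, -0.7]
width: 88.1
grasp_force: 0.0
```

```bash
cat >> h.py <<'E'
def bay():
    P=np.concatenate([cloud("top",ctrl.get_image("top")[1]) for _ in range(3)])
    T=tails(P,np.array([582.85,255.9]));return T,[round((t[0]+79.5+36)%72-36-79.5,2) for t in T]
E
python3 - <<'E'
from h import *
print(bay());o=ctrl.get_obs();print(o["t"],o["ee_pos"],o["orientation"])
E
```

```text
([(np.float64(-151.64), 476), (np.float64(-7.8), 410), (np.float64(64.36), 433), (np.float64(136.24), 490)], [np.float64(-79.64), np.float64(-79.8), np.float64(-79.64), np.float64(-79.76)])
12.45 [589.86572357 -69.38203172 263.90491814] [-2.01664306e+00 -2.40744098e+00  5.75125042e-04]
```

The bay now reads −79.7°, against −79.5° for the tray. On to the dock.

Call:
arm_command(rows=[0,0,0,-1,-0.17,0,1,0,0,0,-1,-0.17,0,1])

```text
t: 12.65
ee_pos: [591.2, -149.1, 264.3]
orientation: [-2.011, -2.413, 0.0]
ft_force: [0.7, 0.0, -0.7]
width: 87.8
grasp_force: 0.0
```

Call:
arm_command(rows=[0,0,0,-1,-0.17,0,1,0,0,0,-1,-0.17,0,1])

```text
t: 12.85
ee_pos: [592.2, -231.2, 264.2]
orientation: [-2.013, -2.412, 0.0]
ft_force: [0.4, 0.3, 0.1]
width: 87.8
grasp_force: 0.0
```

Call:
arm_command(rows=[0,0,-0.222,-0.75,-0.13,0,1,0,0,-0.222,-0.75,-0.13,0,1,0,0,-0.222,-0.75,-0.13,0,1,0,0,-0.222,-0.75,-0.13,0,1,0,0,-0.222,-0.75,-0.13,0,1])

```text
t: 13.35
ee_pos: [592.8, -289.7, 263.9]
orientation: [-1.059, -2.957, -0.001]
ft_force: [-0.5, 0.1, 0.8]
width: 88.0
grasp_force: 0.0
```

Call:
arm_command(rows=[0,0,-0.222,-0.59,-0.43,0,1,0,0,-0.222,-0.59,-0.43,0,1,0,0,-0.222,-0.59,-0.43,0,1,0,0,-0.222,-0.59,-0.43,0,1,0,0,-0.222,-0.59,-0.43,0,1])

```text
t: 13.85
ee_pos: [607.4, -346.1, 263.8]
orientation: [0.016, -3.141, -0.002]
ft_force: [-0.5, 0.1, 1.0]
width: 87.8
grasp_force: 0.0
```

Call:
arm_command(rows=[0,0,0,0,0,0,1,0,0,0,0,0,0,1])

```text
t: 14.05
ee_pos: [607.1, -346.7, 264.3]
orientation: [0.003, -3.141, -0.001]
ft_force: [0.1, 0.1, 0.3]
width: 87.8
grasp_force: 0.0
```

Run:
```python
from h import *
p,d,o=wrist("w6");pos,ori=o["ee_pos"],o["orientation"];print(o["t"],pos,ori)
P=wcloud(d,pos,ori)
for name,z,b in (("nose",38,(480,590,-400,-300)),("dock",48,(560,700,-400,-290))):
    m=(abs(P[...,2]-z)<4.5)&(P[...,0]>b[0])&(P[...,0]<b[1])&(P[...,1]>b[2])&(P[...,1]<b[3])
    n,l,s,c=cv2.connectedComponentsWithStats(m.astype(np.uint8))
    if n>1:
        i=1+s[1:,4].argmax();t=P[l==i];print(name,len(t),t[:,2].mean(),s[i],cv2.minAreaRect(t[:,:2].astype(np.float32)))
```

```text
14.05 [ 607.13067645 -346.65471701  264.3132451 ] [ 2.86640995e-03 -3.14106068e+00 -9.75090644e-04]
nose 2530 38.07158238551713 [ 288   91   48   57 2530] ((546.2777099609375, -348.2585754394531), (66.38821411132812, 56.19517135620117), 2.032379627227783)
dock 3983 47.797262590908524 [ 284  145   62   71 3983] ((620.5952758789062, -343.2803039550781), (87.43211364746094, 70.6525650024414), 3.491241693496704)
```

View pics/w6.png

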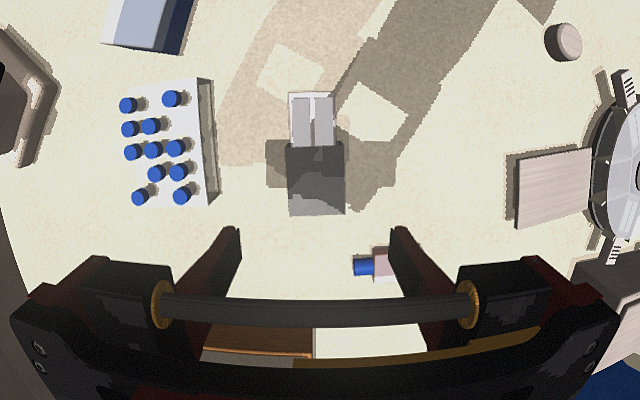

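The wrist view shows the nose at (312,120) and the dock at (315,180). The nose fits at (546.3, −348.3), 56.2 mm wide, and the dock axis is at about 3.5°. Next I descend over the nose.

Call:
arm_command(rows=[0,0,-0.016,0.81,-0.033,0.3,1,0,0,-0.016,0.81,-0.033,0.9,1,0,0,-0.016,0.81,-0.033,0.9,1])

```text
t: 14.4
ee_pos: [537.7, -348.8, 188.4]
orientation: [0.08, -3.133, -0.008]
ft_force: [-0.4, 0.5, 1.0]
width: 87.8
grasp_force: 0.0
```

Call:
arm_command(rows=[0,0,0,0,0,0.9,1,0,0,0,0,0,0.9,1,0,0,0,0,0,0.9,1,0,0,0,0,0,0.9,1])

```text
t: 14.8
ee_pos: [543.2, -351.1, 121.9]
orientation: [-0.084, 3.14, -0.001]
ft_force: [-0.0, -0.1, 0.3]
width: 88.0
grasp_force: 0.0
```

Run:
```python
from h import *
p,d,o=wrist("w7");pos,ori=o["ee_pos"],o["orientation"];print(o["t"],pos,ori)
P=wcloud(d,pos,ori)
m=(abs(P[...,2]-38)<4)&(P[...,0]>490)&(P[...,0]<590)&(abs(P[...,1]+348)<34)
n,l,s,c=cv2.connectedComponentsWithStats(m.astype(np.uint8));i=1+s[1:,4].argmax();t=P[l==i]
print(len(t),t[:,2].mean(),s[i],cv2.minAreaRect(t[:,:2].astype(np.float32)),shift([542,-349,32],pos,ori))
```

```text
14.8 [ 543.19578279 -351.12149312  121.88742125] [-8.37656926e-02  3.13958407e+00 -7.80828937e-04]
5768 38.117749887735044 [ 281  168   73   85 5768] ((546.8278198242188, -347.4436340332031), (69.5431137084961, 56.22054672241211), 1.2874692678451538) [0.014 0.028 1.124]
```

Call:
arm_command(rows=[0,0,0.004,0.01,0.03,0.56,1,0,0,0.004,0.01,0.03,0.56,1])

```text
t: 15.05
ee_pos: [539.5, -347.1, 74.0]
orientation: [0.064, -3.137, -0.004]
ft_force: [-0.6, 0.3, -0.2]
width: 87.8
grasp_force: 0.0
```

Call:
arm_command(rows=[0,0,0,0,0,0.56,1,0,0,0,0,0,0.56,1,0,0,0,0,0,0.56,1])

```text
t: 15.35
ee_pos: [541.3, -348.7, 32.8]
orientation: [0.065, -3.141, -0.0]
ft_force: [1.1, -1.1, -0.8]
width: 88.0
grasp_force: 0.0
```

Call:
arm_command(rows=[0,0,0,0,0,0,0.4,0,0,0,0,0,0,0.4,0,0,0,0,0,0,0.4])

```text
t: 15.65
ee_pos: [541.7, -349.0, 33.1]
orientation: [-0.064, 3.139, -0.002]
ft_force: [0.1, -0.5, 0.1]
width: 67.0
grasp_force: 0.0
```

Call:
arm_command(rows=[0,0,0,0,0,0,0.28,0,0,0,0,0,0,0.28])

```text
t: 15.85
ee_pos: [541.3, -349.3, 32.1]
orientation: [-0.065, 3.14, -0.002]
ft_force: [-1.1, -3.4, 1.6]
width: 56.7
grasp_force: 1.7
```

Call:
arm_command(rows=[0,0,0,0,0,0,-1,0,0,0,0,0,0,-1,0,0,0,0,0,0,-1])

```text
t: 16.15
ee_pos: [541.3, -349.3, 32.1]
orientation: [-0.064, 3.14, -0.002]
ft_force: [-1.7, -2.5, 6.5]
width: 55.9
grasp_force: 29.9
```

Call:
arm_command(rows=[0,0,0,0.15,-0.003,0,-1,0,0,0,0.3,-0.006,0,-1,0,0,0,0.5,-0.01,0,-1,0,0,0,0.7,-0.014,0,-1,0,0,0,0.9,-0.018,0,-1])

```text
t: 16.65
ee_pos: [468.6, -353.1, 31.7]
orientation: [-0.064, 3.139, -0.001]
ft_force: [4.4, -0.3, 2.9]
width: 55.8
grasp_force: 29.9
```

Call:
arm_command(rows=[0,0,0,0.2,-0.004,0,-1,0,0,0,0.45,-0.01,0,-1,0,0,0,0.45,-0.01,0,-1])

```text
t: 16.95
ee_pos: [428.9, -354.2, 30.6]
orientation: [0.062, -3.137, -0.005]
ft_force: [-3.7, -0.9, 4.4]
width: 55.8
grasp_force: 30.0
```

Run:
```python
from h import *
p,d,o=wrist("w8");pos,ori=o["ee_pos"],o["orientation"];print({k:np.round(v,3).tolist() for k,v in o.items()})
P=wcloud(d,pos,ori);W=R.from_rotvec(ori).as_matrix();L=(P-pos)@W
m=(L[...,2]>-12)&(L[...,2]<0)&(abs(L[...,1])<27)&(abs(L[...,0])<130)
n,l,s,c=cv2.connectedComponentsWithStats(m.astype(np.uint8));i=1+s[1:,4].argmax();t=L[l==i];print(len(t),t.min(0),t.max(0),s[i])
cv2.imwrite("pics/w8.png",p[:,:,::-1])
```

```text
{'t': 16.95, 'qpos': [-0.711, 0.648, 1.876, -0.001, 0.623, -2.321], 'qvel': [0.022, 0.014, -0.036, -0.002, 0.033, 0.024], 'joint_torque': [1.3, -54.113, -15.955, 0.341, -0.78, -0.3], 'ee_pos': [428.857, -354.173, 30.63], 'orientation': [0.062, -3.137, -0.005], 'ft_force': [-3.694, -0.892, 4.423], 'moment': [-0.008, 0.24, -0.009], 'grasp_force': 29.988, 'width': 55.828}
9357 [-21.46355711 -26.95963738 -11.99314395] [ 2.94620181e+01  2.69961430e+01 -1.91316363e-03] [ 255  210  112   90 9357]
```

View pics/w8.png

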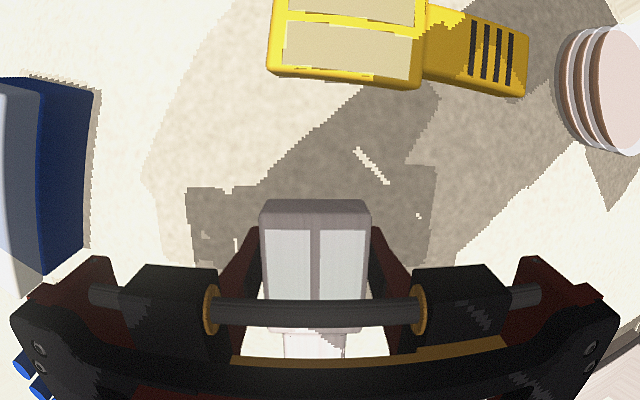

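The carrier is held by the nose and fully drawn out; the yellow lookalike lies clear ahead. Next I lift it and carry it to the tray.

Call:
arm_command(rows=[0,0,0,0,0,-0.4,-1,0,0,0,0,0,-1,-1,0,0,0,0,0,-1,-1])

```text
t: 17.3
ee_pos: [435.2, -356.8, 115.4]
orientation: [-0.065, 3.137, -0.007]
ft_force: [0.6, -1.1, -3.0]
width: 55.9
grasp_force: 30.0
```

Call:
arm_command(rows=[0,0,0,-0.15,0.5,-0.4,-1,0,0,0,-0.3,1,-0.7,-1,0,0,0,-0.3,1,-0.7,-1])

```text
t: 17.6
ee_pos: [454.6, -270.7, 168.4]
orientation: [-0.07, 3.141, 0.001]
ft_force: [0.5, -1.0, -2.5]
width: 55.9
grasp_force: 30.0
```

Call:
arm_command(rows=[0,0,0,-0.25,0.5,0,-1,0,0,0,-0.5,1,0,-1])

```text
t: 17.8
ee_pos: [489.7, -191.8, 165.9]
orientation: [0.062, -3.138, -0.001]
ft_force: [0.1, -0.3, -2.9]
width: 55.7
grasp_force: 30.0
```

Call:
arm_command(rows=[0,0,0,-0.25,0.5,0,-1,0,0,0,-0.5,1,0,-1])

```text
t: 18.0
ee_pos: [526.5, -109.5, 165.5]
orientation: [0.064, -3.137, -0.001]
ft_force: [0.8, 0.2, -3.1]
width: 55.7
grasp_force: 30.0
```

Call:
arm_command(rows=[0,0,0.045,-0.1,0.2,0,-1,0,0,0.09,-0.2,0.4,0,-1,0,0,0.135,-0.3,0.6,0,-1,0,0,0.18,-0.4,0.8,0,-1,0,0,0.2275,-0.5,1,0,-1])

```text
t: 18.5
ee_pos: [562.8, -28.8, 165.2]
orientation: [-1.045, -2.958, 0.002]
ft_force: [0.6, -0.7, -3.5]
width: 56.2
grasp_force: 30.0
```

Call:
arm_command(rows=[0,0,0.045,0.03,0.2,0,-1,0,0,0.09,0.06,0.4,0,-1,0,0,0.135,0.1,0.6,0,-1,0,0,0.18,0.13,0.8,0,-1,0,0,0.2275,0.155,1,0,-1])

```text
t: 19.0
ee_pos: [603.1, 41.1, 165.0]
orientation: [-2.015, -2.407, 0.005]
ft_force: [0.7, -0.1, -1.9]
width: 55.9
grasp_force: 30.0
```

Call:
arm_command(rows=[0,0,0,0,0,0,-1,0,0,0,0,0,0,-1])

```text
t: 19.2
ee_pos: [603.0, 40.6, 165.6]
orientation: [-2.003, -2.417, 0.004]
ft_force: [0.5, -0.2, -2.4]
width: 55.8
grasp_force: 30.0
```

Run:
```python
from h import *
p,d,o=wrist("w9");pos,ori=o["ee_pos"],o["orientation"]
P=wcloud(d,pos,ori);W=R.from_rotvec(ori).as_matrix();L=(P-pos)@W;y=W[:,1]
print(o["t"],pos,ori,o["width"],"yaw",np.degrees(np.arctan2(y[1],y[0])),W[2])
m=(L[...,2]>-12)&(L[...,2]<0)&(abs(L[...,1])<27)&(abs(L[...,0])<130)
n,l,s,c=cv2.connectedComponentsWithStats(m.astype(np.uint8));i=1+s[1:,4].argmax();t=L[l==i];print(len(t),t.min(0),t.max(0))
A=np.array([585.5,257]);u=np.array([.1817,-.9833]);T=A+170*u
print(shift([*T,75],pos,ori))
m=(abs(P[...,2]-40)<5)&(np.hypot(P[...,0]-A[0],P[...,1]-A[1])>140)&(P[...,1]<140)&(P[...,1]>-70)&(abs(P[...,0]-625)<90)
n,l,s,c=cv2.connectedComponentsWithStats(m.astype(np.uint8));i=1+s[1:,4].argmax();t=P[l==i];print("tray",len(t),cv2.minAreaRect(t[:,:2].astype(np.float32)))
```

```text
19.2 [602.96921311  40.58283892 165.5530913 ] [-2.00346376 -2.41701479  0.00388099] 55.77820232070166 yaw 10.689333463618556 [ 1.09031053e-04 -3.30176161e-03 -9.99994543e-01]
9401 [-19.99302799 -26.99363338  -8.31764449] [ 3.07718952e+01  2.69998876e+01 -4.93229243e-04]
[0.574 0.283 1.131]
tray 11901 ((623.0077514648438, 55.22276306152344), (110.51366424560547, 138.93838500976562), 10.582829475402832)
```

Call:
arm_command(rows=[0,0,0.001,0.3,0.15,0.1,-1,0,0,0.001,0.575,0.285,0.5,-1,0,0,0.001,0.575,0.285,0.5,-1])

```text
t: 19.55
ee_pos: [615.7, 91.1, 123.4]
orientation: [-2.007, -2.411, 0.007]
ft_force: [-1.1, 0.8, -2.8]
width: 55.7
grasp_force: 30.0
```

Call:
arm_command(rows=[0,0,0,0,0,0.4,-1,0,0,0,0,0,0.6,-1,0,0,0,0,0,0.6,-1,0,0,0,0,0,0.6,-1])

```text
t: 19.95
ee_pos: [618.0, 89.4, 79.6]
orientation: [-2.014, -2.411, 0.001]
ft_force: [0.8, 0.5, -2.4]
width: 55.9
grasp_force: 30.0
```

Run:
```python
from h import *
o=ctrl.get_obs();pos,ori=o["ee_pos"],o["orientation"];W=R.from_rotvec(ori).as_matrix();y=W[:,1]
A=np.array([585.5,257]);u=np.array([.1817,-.9833]);T=A+170*u
print(pos,o["ft_force"],np.degrees(np.arctan2(y[1],y[0])),W[2],shift([*T,62.5],pos,ori))
```

```text
[618.01888097  89.41642626  79.56821092] [ 0.78001839  0.53329491 -2.40276071] 10.260926784513849 [-3.51018538e-05 -6.05003387e-04 -9.99999816e-01] [ 0.009 -0.019  0.213]
```

Call:
arm_command(rows=[0,0,0,0,-0.02,0.1,-1,0,0,0,0,-0.02,0.17,-1,0,0,0,0,-0.02,0.19,-1,0,0,0,0,-0.02,0.19,-1])

```text
t: 20.35
ee_pos: [616.4, 89.8, 64.0]
orientation: [-2.013, -2.411, 0.0]
ft_force: [0.7, -0.4, -3.2]
width: 55.6
grasp_force: 30.0
```

Call:
arm_command(rows=[0,0,0,0,0,0.012,-1,0,0,0,0,0,0.012,-1,0,0,0,0,0,0.012,-1])

```text
t: 20.65
ee_pos: [616.6, 89.9, 63.2]
orientation: [2.013, 2.411, 0.0]
ft_force: [-0.2, -0.1, -2.0]
width: 55.7
grasp_force: 30.0
```

Call:
arm_command(rows=[0,0,0,0,0,0.012,-1,0,0,0,0,0,0.012,-1,0,0,0,0,0,0.012,-1])

```text
t: 20.95
ee_pos: [616.7, 89.9, 62.5]
orientation: [2.013, 2.411, 0.001]
ft_force: [0.1, 0.2, 1.1]
width: 55.9
grasp_force: 30.0
```

Call:
arm_command(rows=[0,0,0,0,0,0.012,-1,0,0,0,0,0,0.012,-1,0,0,0,0,0,0.012,-1])

```text
t: 21.25
ee_pos: [616.8, 89.7, 62.1]
orientation: [2.013, 2.411, 0.001]
ft_force: [-1.7, -1.2, 6.8]
width: 55.8
grasp_force: 30.0
```

Contact felt, so I let go, rise and move back.

Call:
arm_command(rows=[0,0,0,0,0,-0.005,0.5,0,0,0,0,0,-0.005,1,0,0,0,0,0,-0.005,1,0,0,0,0,0,-0.005,1,0,0,0,0,0,-0.005,1])

```text
t: 21.75
ee_pos: [616.5, 89.9, 61.5]
orientation: [-2.013, -2.411, 0.0]
ft_force: [0.1, 0.1, 0.3]
width: 87.1
grasp_force: 0.0
```

Call:
arm_command(rows=[0,0,0,0,0,-0.5,1,0,0,0,0,0,-1,1,0,0,0,0,0,-1,1])

```text
t: 22.05
ee_pos: [619.9, 90.3, 146.8]
orientation: [2.01, 2.407, 0.01]
ft_force: [-0.5, 0.0, 0.9]
width: 87.9
grasp_force: 0.0
```

Call:
arm_command(rows=[0,0,0,-1,0,-0.5,1,0,0,0,-1,0,-0.5,1,0,0,0,-1,0,-0.5,1,0,0,0,-1,0,-0.5,1])

```text
t: 22.45
ee_pos: [630.7, 10.5, 181.3]
orientation: [-2.016, -2.409, -0.0]
ft_force: [0.8, 0.7, 0.3]
width: 87.7
grasp_force: 0.0
```

Call:
arm_command(rows=[0,0,0,-0.8,0,0,1,0,0,0,-0.8,0,0,1,0,0,0,-0.8,0,0,1,0,0,0,-0.8,0,0,1])

```text
t: 22.85
ee_pos: [641.5, -50.7, 180.6]
orientation: [-2.013, -2.41, 0.001]
ft_force: [0.3, -0.9, -0.1]
width: 87.8
grasp_force: 0.0
```

Run:
```python
from h import *
p,d,o=wrist("w10");pos,ori=o["ee_pos"],o["orientation"];W=R.from_rotvec(ori).as_matrix();y=W[:,1]
print(o["t"],pos,np.degrees(np.arctan2(y[1],y[0])))
P=wcloud(d,pos,ori);A=np.array([585.5,257]);u=np.array([.1817,-.9833]);v=np.array([.9833,.1817])
S=np.stack([(P[...,:2]-A)@u,(P[...,:2]-A)@v,P[...,2]],-1)  # r along tray, lateral, z
m=(abs(S[...,2]-68)<4)&(abs(S[...,1])<45)&(S[...,0]>137)&(S[...,0]<300)
n,l,s,c=cv2.connectedComponentsWithStats(m.astype(np.uint8));i=1+s[1:,4].argmax();t=S[l==i]
print("carrier",len(t),t[:,2].mean(),t.min(0),t.max(0))
for a,b in((142,170),(170,205),(225,245),(245,270)):
    k=t[(t[:,0]>a)&(t[:,0]<b)]
    if len(k)>50: print(a,b,np.percentile(k[:,1],[1,50,99]).round(2))
nose=t[t[:,0]<208][:,:2].astype(np.float32);tail=t[t[:,0]>222][:,:2].astype(np.float32)
print(cv2.minAreaRect(nose),cv2.minAreaRect(tail),cv2.minAreaRect(t[:,:2].astype(np.float32)))
m=(abs(S[...,2]-40)<5)&(S[...,0]>139)&(S[...,0]<320)&(abs(S[...,1])<65);t=S[m]
print("tray",len(t),t.min(0),t.max(0),cv2.minAreaRect(t[:,:2].astype(np.float32)))
print(bay())
```

```text
22.85 [641.48117913 -50.73458541 180.61268345] 10.266554678813975
carrier 9204 67.92654201130598 [141.75301013 -28.25006813  64.00195689] [279.36579191  28.56846915  71.08081556]
142 170 [-26.51   0.57  27.71]
170 205 [-27.16   0.47  27.46]
225 245 [-18.48   0.35  18.47]
245 270 [-18.85  -0.49  17.83]
((174.85916137695312, 0.16720008850097656), (56.78932189941406, 66.24596405029297), 89.93949127197266) ((250.66952514648438, -0.28492164611816406), (57.39602279663086, 37.984291076660156), 0.19298818707466125) ((210.530029296875, 0.08535194396972656), (56.74570846557617, 137.66998291015625), 89.8493881225586)
tray 12103 [139.00665654 -55.06979893  36.46169456] [306.76877577  55.89919427  44.96298818] ((222.94020080566406, 0.4114112854003906), (167.82908630371094, 110.79808044433594), 0.09854860603809357)
([(np.float64(-151.17), 408), (np.float64(-79.85), 596), (np.float64(-79.29), 592), (np.float64(-7.7), 415), (np.float64(64.32), 425), (np.float64(136.21), 478)], [np.float64(-79.17), np.float64(-79.85), np.float64(-79.29), np.float64(-79.7), np.float64(-79.68), np.float64(-79.79)])
```

The carrier lies flat and centred at r≈211, with lateral offset under 0.3 mm and skew under 0.2°; the bay has not moved. Now I take the tail.

Call:
arm_command(rows=[0,0,0,0.77,0.007,0.3,1,0,0,0,0.77,0.007,0.6,1,0,0,0,0.77,0.007,0.6,1,0,0,0,0.77,0.007,0.6,1])

```text
t: 23.45
ee_pos: [631.6, 9.3, 133.6]
orientation: [-2.011, -2.413, 0.001]
ft_force: [0.3, -0.6, 0.1]
width: 87.7
grasp_force: 0.0
```

Call:
arm_command(rows=[0,0,0,0,0,0.3,1,0,0,0,0,0,0.6,1,0,0,0,0,0,0.6,1,0,0,0,0,0,0.6,1])

```text
t: 23.85
ee_pos: [632.6, 8.0, 86.8]
orientation: [2.014, 2.41, 0.001]
ft_force: [-0.1, -0.4, 0.4]
width: 87.6
grasp_force: 0.0
```

Run:
```python
from h import *
o=ctrl.get_obs();pos,ori=o["ee_pos"],o["orientation"];W=R.from_rotvec(ori).as_matrix();y=W[:,1]
print(pos,np.degrees(np.arctan2(y[1],y[0])),shift([631.1,10.2,62],pos,ori))
```

```text
[632.58914982   8.04378408  86.81055576] 10.221689035173153 [ 0.03  -0.014  0.31 ]
```

Call:
arm_command(rows=[0,0,0,0.02,-0.012,0.2,1,0,0,0,0.02,-0.012,0.3,1,0,0,0,0.02,-0.012,0.3,1,0,0,0,0.02,-0.012,0.3,0.3,0,0,0,0.02,-0.012,0.3,0])

```text
t: 24.35
ee_pos: [630.8, 10.3, 61.9]
orientation: [2.013, 2.411, 0.0]
ft_force: [0.4, 0.0, 0.6]
width: 75.6
grasp_force: 0.0
```

Call:
arm_command(rows=[0,0,0,0,0,0,-0.03,0,0,0,0,0,0,-0.06,0,0,0,0,0,0,-0.1,0,0,0,0,0,0,-0.13,0,0,0,0,0,0,-0.15])

```text
t: 24.85
ee_pos: [630.7, 10.3, 61.7]
orientation: [2.013, 2.411, 0.0]
ft_force: [1.8, 0.3, -0.8]
width: 38.0
grasp_force: 0.4
```

Call:
arm_command(rows=[0,0,0,0,0,0,-1,0,0,0,0,0,0,-1,0,0,0,0,0,0,-1])

```text
t: 25.15
ee_pos: [630.7, 10.3, 61.7]
orientation: [2.014, 2.411, 0.0]
ft_force: [0.0, -0.1, -0.1]
width: 37.6
grasp_force: 30.0
```

```bash
cat > st.py <<'E'
from h import *
o=ctrl.get_obs();pos,ori=o["ee_pos"],o["orientation"];W=R.from_rotvec(ori).as_matrix();y=W[:,1]
A=np.array([585.5,257]);u=np.array([.1817,-.9833]);v=np.array([.9833,.1817]);q=pos[:2]-A
print(o["t"],pos.round(1),"r,lat",q@u,q@v,"yaw",np.degrees(np.arctan2(y[1],y[0])),o["ft_force"].round(1),o["moment"].round(2),o["width"],"tool u",(W.T@[*u,0]).round(4))
E
python3 st.py
```

```text
25.15 [630.7  10.3  61.7] r,lat 250.84234369909038 -0.3709665071002064 yaw 10.270119009250605 [ 0.  -0.1 -0.1] [-0.06 -0.06 -0.05] 37.61792044573374 tool u [-0.9999  0.0035  0.    ]
```

Call:
arm_command(rows=[0,0,0,0,0,-0.014,-1,0,0,0,0.1,0,-0.014,-1,0,0,0,0.2,0,-0.014,-1,0,0,0,0.3,0,-0.014,-1,0,0,0,0.4,0,-0.014,-1])

```text
t: 25.65
ee_pos: [624.5, 42.7, 62.6]
orientation: [-2.013, -2.412, 0.0]
ft_force: [0.1, 0.1, -2.4]
width: 37.6
grasp_force: 30.0
```

```bash
python3 st.py
```

```text
25.65 [624.5  42.7  62.6] r,lat 217.75834246478215 -0.6244793961181543 yaw 10.298591611163372 [ 0.1  0.1 -2.4] [-0.2   0.05 -0.03] 37.61118406232331 tool u [-9.999e-01  3.000e-03 -1.000e-04]
```

Call:
arm_command(rows=[0,0,0,0.1,0.003,0,-1,0,0,0,0.2,0.004,0,-1,0,0,0,0.3,0.004,0,-1,0,0,0,0.4,0.004,0,-1,0,0,0,0.5,0.004,0,-1])

```text
t: 26.15
ee_pos: [617.9, 81.8, 62.7]
orientation: [2.014, 2.411, 0.0]
ft_force: [0.3, -0.4, -2.4]
width: 37.8
grasp_force: 30.0
```

```bash
python3 st.py
```

```text
26.15 [617.9  81.8  62.7] r,lat 178.1276009047714 0.013204975023079157 yaw 10.273938156989725 [ 0.3 -0.4 -2.4] [-0.2  -0.06 -0.01] 37.84503699693708 tool u [-0.9999  0.0034  0.    ]
```

Call:
arm_command(rows=[0,0,0,0.06,0,0,-1,0,0,0,0.12,0,0,-1,0,0,0,0.17,0,0,-1,0,0,0,0.17,0,0,-1])

```text
t: 26.55
ee_pos: [615.5, 94.9, 62.7]
orientation: [2.013, 2.412, 0.0]
ft_force: [-0.7, 0.1, -2.2]
width: 37.9
grasp_force: 30.0
```

Call:
arm_command(rows=[0,0,0,0.012,0,0,-1,0,0,0,0.025,0,0,-1,0,0,0,0.025,0,0,-1])

```text
t: 26.85
ee_pos: [615.3, 96.4, 62.7]
orientation: [2.014, 2.411, 0.0]
ft_force: [1.3, 1.0, -3.0]
width: 37.7
grasp_force: 30.0
```

Call:
arm_command(rows=[0,0,0,0.012,0,0,-1,0,0,0,0.025,0,0,-1,0,0,0,0.025,0,0,-1])

```text
t: 27.15
ee_pos: [614.9, 98.5, 62.7]
orientation: [-2.014, -2.411, 0.0]
ft_force: [-0.9, 0.1, -2.2]
width: 37.7
grasp_force: 30.0
```

```bash
python3 st.py
```

```text
27.15 [614.9  98.5  62.7] r,lat 161.1474101702556 0.07209096507272506 yaw 10.275150221890792 [-0.9  0.1 -2.2] [-0.17  0.09  0.02] 37.73900520617461 tool u [-0.9999  0.0034 -0.    ]
```

Call:
arm_command(rows=[0,0,0,0.012,0,0,-1,0,0,0,0.02,0,0,-1,0,0,0,0.02,0,0,-1])

```text
t: 27.45
ee_pos: [614.6, 100.1, 62.7]
orientation: [2.013, 2.411, -0.0]
ft_force: [-0.2, 0.2, -2.5]
width: 37.7
grasp_force: 30.0
```

Call:
arm_command(rows=[0,0,0,0.012,0,0,-1,0,0,0,0.02,0,0,-1,0,0,0,0.02,0,0,-1])

```text
t: 27.75
ee_pos: [614.7, 100.3, 62.8]
orientation: [2.012, 2.411, -0.002]
ft_force: [1.2, -7.7, -2.6]
width: 37.6
grasp_force: 30.0
```

The wall is felt at r≈159.3, where the carrier should be home. I lower it, push lightly, release and check.

Call:
arm_command(rows=[0,0,0,0,0,0.012,-1,0,0,0,0.01,0,0.024,-1,0,0,0,0.01,0,0.024,-1,0,0,0,0.01,0,0.024,-1])

```text
t: 28.15
ee_pos: [614.9, 100.5, 61.8]
orientation: [2.012, 2.41, -0.001]
ft_force: [0.6, -11.9, 3.9]
width: 38.1
grasp_force: 30.0
```

Call:
arm_command(rows=[0,0,0,0,0,0,0,0,0,0,0,0,0,1,0,0,0,0,0,0,1,0,0,0,0,0,0,1,0,0,0,0,0,0,1])

```text
t: 28.65
ee_pos: [614.1, 102.7, 60.7]
orientation: [-2.013, -2.412, 0.0]
ft_force: [-0.7, -0.8, -0.4]
width: 72.3
grasp_force: 0.0
```

Call:
arm_command(rows=[0,0,0,0,0,-0.5,1,0,0,0,0,0,-1,1,0,0,0,0,0,-1,1])

```text
t: 28.95
ee_pos: [617.6, 103.1, 146.0]
orientation: [2.01, 2.407, 0.011]
ft_force: [-0.1, -0.0, -0.5]
width: 87.5
grasp_force: 0.0
```

Call:
arm_command(rows=[0,0,0,-0.9,0,-0.7,1,0,0,0,-0.9,0,-0.7,1,0,0,0,-0.9,0,-0.7,1,0,0,0,-0.9,0,-0.7,1])

```text
t: 29.35
ee_pos: [626.9, 31.2, 196.6]
orientation: [-2.015, -2.41, -0.001]
ft_force: [0.2, 0.6, -0.6]
width: 87.8
grasp_force: 0.0
```

```bash
python3 st.py
python3 - <<'E'
from h import *
p,d,o=wrist("w11");pos,ori=o["ee_pos"],o["orientation"]
P=wcloud(d,pos,ori);A=np.array([585.5,257]);u=np.array([.1817,-.9833]);v=np.array([.9833,.1817])
S=np.stack([(P[...,:2]-A)@u,(P[...,:2]-A)@v,P[...,2]],-1)
m=(abs(S[...,2]-67)<4)&(abs(S[...,1])<35)&(S[...,0]>137)&(S[...,0]<260);t=S[m]
print("tail",len(t),np.median(t[:,2]),t.min(0),t.max(0),cv2.minAreaRect(t[:,:2].astype(np.float32)),np.percentile(t[:,0],99))
a=tails(P,A);print("all tails wrist",a)
C=A
for ang in (-7.7,-79.7,64.3,-151.7):
    e=np.array([np.cos(np.radians(ang)),np.sin(np.radians(ang))]);f=np.array([-e[1],e[0]]);Q=P[...,:2]-C
    k=(abs(P[...,2]-67)<4)&(abs(Q@f)<30)&(Q@e>140)&(Q@e<215);r=(Q@e)[k]
    if k.sum()>100: print(ang,k.sum(),np.percentile(r,[1,99]).round(1),np.median(P[...,2][k]))
E
```

```text
29.35 [626.9  31.2 196.6] r,lat 229.5284248598438 -0.3216430354692932 yaw 10.185916072486867 [ 0.2  0.6 -0.6] [-0.03  0.08 -0.01] 87.80304298411711 tool u [-9.999e-01  4.900e-03 -3.000e-04]
tail 2509 67.79469003634819 [137.29341735 -18.97980239  63.27910815] [188.15476129  19.85614152  70.81349717] ((162.66404724121094, 0.31889915466308594), (38.62826156616211, 50.910282135009766), 89.41548919677734) 187.85748085401877
all tails wrist [(np.float64(-150.64), 1247), (np.float64(-79.46), 2054), (np.float64(-8.81), 1234)]
-7.7 1567 [140.6 214.3] 66.96845203933049
-79.7 2375 [140.2 187.9] 67.82654881185303
-151.7 1342 [140.6 187.9] 66.63162502542372
```

Run:
```python
from h import *
P=np.concatenate([cloud("top",ctrl.get_image("top")[1]) for _ in range(3)])
C=np.array([582.85,255.9])
print(bay())
for ang in (-7.7,-79.7,64.3,136.3,-151.7):
    e=np.array([np.cos(np.radians(ang)),np.sin(np.radians(ang))]);f=np.array([-e[1],e[0]]);Q=P[...,:2]-C
    k=(abs(P[...,2]-67)<5)&(abs(Q@f)<26)&(Q@e>142)&(Q@e<200);print(ang,k.sum(),np.percentile((Q@e)[k],[50,98]).round(1),np.median((Q@f)[k]).round(2))
```

```text
([(np.float64(-155.98), 100), (np.float64(-7.79), 414), (np.float64(64.25), 434), (np.float64(136.2), 484)], [np.float64(-83.98), np.float64(-79.79), np.float64(-79.75), np.float64(-79.8)])
-7.7 452 [165.9 187.9] 0.6Traceback (most recent call last):
  File "<stdin>", line 7, in <module>
    return _quantile_unchecked(
        a, q, axis, out, overwrite_input, method, keepdims, weights)
    return _ureduce(a,
                    func=_quantile_ureduce_func,
    ...<5 lines>...
                    overwrite_input=overwrite_input,
                    method=method)
    r = func(a, **kwargs)
    result = _quantile(arr,
                       quantiles=q,
    ...<2 lines>...
                       out=out,
                       weights=wgt)
    slices_having_nans = np.isnan(arr[-1, ...])
                                  ~~~^^^^^^^^^
IndexError: index -1 is out of bounds for axis 0 with size 0
```

```bash
python3 -c "
from workcell import ctrl
print(ctrl.close_job())"
```

```text
the job is handed in; nothing more can be done
None
```

The job is handed in: the carrier sits nose-first and fully home, its tail end level with the fixed carrier it could be compared with. The bay is about 0.3° off the tray line, and the job used about 30 s of the 72 s; no verdict was returned.

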